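# Stop, load, balance and restart the tube mixer

## Task

The tube mixer is still running: press its sprung knob down and, keeping it pressed, turn it anticlockwise to the stop to switch it off, then let it spring up. With the mixer off, lay every violet-capped sample tube from the bench flat in the mixer's cradles, one to a cradle, all with their caps towards the backplate, and slide the large steel collar down over the spindle until it rests on the deck. Last, press the knob again and turn it clockwise to the other stop, let it spring up, and leave everything else on the bench where it is.

Things in the scene. Friction and masses are not known exactly. Their poses are not given: they have to be found in the camera images.
- mixer: The tube mixer: white bench instrument, base 190 (x) x 370 mm (y), flat deck 50 mm above the bench; fixed, but elsewhere and slightly turned each time. Origin under its centre; x towards the backplate, y along the row of cradles towards the control panel, z up. Two grey combs stand across the deck; between them the deck is open for the fingers.
- cradles (a point): Centre of the middle one of 5 cradles, at the axis height of a lying tube (26 mm above the deck). Axes as the mixer. Combs (12 mm thick) at x = -33 and +33 mm form cradles at y = -92, -46, 0, 46, 92 mm; a tube lies in one along x, centred at x = 0. Cradles are 24 mm wide, their floor 18 mm above the deck; the teeth between (22 mm wide) rise 10 mm above that floor.
- backplate (a point): Point on the mixer's backplate, a steel strip 256 mm long whose inner face is at x = +74 mm from the cradles point and whose top is 86 mm above the bench; the caps of lying tubes point to it. Axes as the mixer.
- spindle_foot (a point): Foot of the mixer's spindle, on the deck 50 mm above the bench: an upright steel shaft 20 mm in diameter, 45 mm tall with a bevelled top, on the control panel 90 mm from the knob's axis (further along the mixer's +x). Axes as the mixer.
- knob_grip (a point): Point on the knob's axis at the height to grip, 94 mm above the bench with the knob up. The knob is an upright black bar, 40 mm long along this frame's x, 13 mm thick along its y, from 72 to 108 mm above the bench, over a round black bezel (top 63 mm above the bench). A white line marks its -x end. The frame turns and sinks with the knob.
- knob_press (a joint): How far the sprung knob is pressed down, m: 0 up, 0.007 at the bottom. It takes about 6 N to start and 9.5 N at the bottom and springs back up. Up, it is locked to its present setting; pressed more than 0.005 it turns freely.
- knob_turn (a joint): Knob angle, rad, growing clockwise seen from above: 0 = off (anticlockwise stop), 1.3 = full running time (clockwise stop). It can rise only at off (below 0.10), at full (above 1.20) or in a part-time notch (0.42 to 0.88, where it starts); between these it stays down when let go.
- tube1: Capped square-section sample tube with rounded edges, clear with a paper label and a 23 mm violet cap, 100 mm long, 16 x 16 mm across, about 30 g; origin at its centre, x along it towards the cap. Lies on the bench at the start. 3 to 5 such tubes, all alike, are there.
- tube2: Capped square-section sample tube with rounded edges, clear with a paper label and a 23 mm violet cap, 100 mm long, 16 x 16 mm across, about 30 g; origin at its centre, x along it towards the cap. Lies on the bench at the start. 3 to 5 such tubes, all alike, are there.
- tube3: Capped square-section sample tube with rounded edges, clear with a paper label and a 23 mm violet cap, 100 mm long, 16 x 16 mm across, about 30 g; origin at its centre, x along it towards the cap. Lies on the bench at the start. 3 to 5 such tubes, all alike, are there.
- tube4: Capped square-section sample tube with rounded edges, clear with a paper label and a 23 mm violet cap, 100 mm long, 16 x 16 mm across, about 30 g; origin at its centre, x along it towards the cap. Lies on the bench at the start. 3 to 5 such tubes, all alike, are there.
- tube5: Capped square-section sample tube with rounded edges, clear with a paper label and a 23 mm violet cap, 100 mm long, 16 x 16 mm across, about 30 g; origin at its centre, x along it towards the cap. Lies on the bench at the start. 3 to 5 such tubes, all alike, are there.
- collar: The balance collar, the larger of two steel rings: 52 mm outer diameter, 25 mm bore, 28 mm high, about 0.3 kg; origin at the centre of its underside, z along the bore. Lies flat on the bench at the start.
- spacer: A small steel ring, 32 mm outer diameter, 14 mm bore, 14 mm high; not needed, leave it. Origin at the centre of its underside.
- jar: White jar, 56 mm diameter, 70 mm tall; bystander. Origin under its centre.
- pot: Small white pot, 40 mm diameter, 35 mm tall; bystander. Origin under its centre.
- slide_box: Green box of slides, 80 x 30 x 28 mm; bystander. Origin under its centre, x along it.
- marker: Marker pen, 125 mm long, 12 mm thick; bystander. Origin under its centre, x along it.
Things that resemble listed ones, but are neither listed nor needed, are in the scene too. What is shaped like the tube3 but orange is not meant.

How it is judged:
By the outcome, as a careful person would: the job done as asked, in the order asked, and still so for the second after the job is handed in, with the robot touching nothing.
Of tube1, tube2, tube3, tube4, tube5 only 3 to 5 are there at a start; the rules pass over those that are not, and their reading is None.
At some moment in a run one of tube1, tube2, tube3, tube4, tube5, collar may be knocked a few centimetres aside while the robot is not near it.
Once in a run the grip may slacken for a moment while it holds something.
It also fails if it takes over 210 s, if anything falls off the work surface, if the arm or the gripper's body presses on something with over 40 N, if the wrist force passes 120 N, or if a joint passes its speed limit or range.

## Robot

A 7-joint arm with a two-finger parallel gripper is mounted at the origin on the work surface. World frame = base frame: x ahead of the robot, y to its left, z up, the work surface at z = 0. Lengths are in m, angles in rad, forces in N, time in s.
With the tool pointing down it reaches from about 0.4 to 0.75 m from the base axis. Payload 19.5 kg.
Tool frame: the origin (TCP) lies between the finger pads; the fingertips stand 17 mm ahead of it and the grasp point (between the pads) lies 2 mm behind it (env.nose_length is the distance from the TCP to the fingertips, in m); y points along the fingers, z is the direction in which the jaws open and shut, and the axes are right-handed (so a half turn about y gives the same grasp; the last joint's range is limited). The gripper opens to 85 mm and grips with 20 to 120 N. Pads are 22 mm wide; open, the fingers measure 114 mm over their backs; the gripper's body (76 mm by 85 mm) begins 54 mm behind the grasp point. The pads swing forward as they close: fully open they stand 13 mm farther back than shut.
Start: joints at [-1.21, 0.707, -0.028, 1.485, 0.022, 0.951, -0.075], TCP at [0.225, 0.529, 0.248] pointing down, gripper open.
Joint ranges: [-2.71, 2.71], [-0.32, 2.16], [-1.57, 1.52], [0, 2.45], [-1.46, 4.6], [0, 2.02], [-2.83, 2.83]. Speed limits (rad/s): [1.89, 1.89, 2.57, 2.57, 3.01, 3.01, 3.01].

## Interface

Orientations are given as a unit quaternion [w, x, y, z].
In Python, from rig import env gives the robot as it stands. Calls block until the motion is done:
- env.move_pose(position, orientation): joint-space move of the TCP to a pose.
- env.movel(position, feed=0.15, ori=None): straight line of the TCP; ori=None keeps the orientation; feed is the mean speed in m/s.
- env.move_joints(angles): joint-space move.
- env.ungrasp() and env.clamp(grasp_force=None): open the fingers fully, or close them until they stop; grasp_force is the grip in N (None keeps the last).
- env.dwell(seconds).
- env.ik(position, orientation): joint angles nearest the present ones, or None.
- env.get_obs(): the state.
- env.get_image(name): name is "scene" or "top" or "wrist"; returns (picture, depth): 384x512x3 uint8, blue, green, red; 384x512 float32, m along the optical axis (not along the pixel's ray), 0 where there is no reading.
- env.camera_info(name): a dict with "intrinsics" (3x3 intrinsics, pixels), "R" (3x3) and "t" (3): a world point X has camera coordinates R X + t. Camera axes: x right, y down, z forward; pixel columns grow to the right and rows downward; lengths in m; the calibration is good to about 2 mm. The wrist camera is an equidistant fisheye: a pixel r from the principal point sees the ray r / f radians off the axis. A picture is of the moment at which its call begins: read the wrist's pose just before it. camera_info takes no time and is no camera call; for the wrist camera it gives the pose at the moment of the call.
A pose or a line that the arm cannot do raises env.PlanningError and nothing moves.
- env.hand_in(): hands the job in, once; it reports no verdict.
The state is a dict: "t": time; "joints": joint angles; "qd": joint speeds; "joint_efforts": joint torques, N m; "tool_pos": TCP position; "orientation": TCP orientation; "wrist_force": force on the tool from outside, world axes, zero at the start; "torque": the same for the moment, N m; "finger_gap": finger opening in m.
Only numpy, scipy, OpenCV 4.12 (cv2) and the standard library are available. Lean on these libraries where they do the work, as an engineer would, in place of code of your own. Each camera call takes 0.05 s, during which the arm holds its last target.

## Working session

There is one attempt and no reset: what is moved stays moved. The work goes in short steps, each a Python script; the robot and the scene stay as the last script left them, time stands still between calls to the robot, and variables do not carry over. Pictures are saved under pics/ and viewed, and the job is handed in when it is done.

```bash
ls; mkdir -p pics; python3 - <<'E'
from rig import env
import cv2, numpy as np
o=env.get_obs(); print(o)
for n in ["scene","top","wrist"]:
    i=env.camera_info(n); im,d=env.get_image(n)
    print(n,i["intrinsics"],i["R"],i["t"],(d>0).mean())
    np.savez(f"pics/{n}0.npz",im=im,d=d,K=i["intrinsics"],R=i["R"],t=i["t"])
    cv2.imwrite(f"pics/{n}0.png",cv2.resize(im,(800,600),interpolation=cv2.INTER_CUBIC))
E
```

```text
pics
{'t': 0.0, 'joints': array([-1.20968467,  0.70707821, -0.02757815,  1.48500131,  0.02199992,
        0.95094409, -0.07552336]), 'qd': array([1.97878892e-03, 8.60736086e-04, 5.97281481e-05, 8.95899694e-04,
       5.07822887e-04, 1.08782398e-03, 3.96840379e-04]), 'joint_efforts': array([-6.18214199e-05, -8.83213449e+01,  1.23457152e+00, -2.36151123e+01,
        1.69107481e-02,  6.85533989e-03, -1.09845564e-05]), 'tool_pos': array([0.22532068, 0.52873212, 0.24784151]), 'orientation': array([-0.6924149 ,  0.69320451, -0.1415305 ,  0.14141513]), 'wrist_force': array([-0.5964091 ,  0.23655129, -0.47963794]), 'torque': array([0.00210636, 0.01162043, 0.00865912]), 'finger_gap': 0.08513901455364295}
scene [[420.13132119   0.         262.94988842]
 [  0.         420.13132119 193.98151268]
 [  0.           0.           1.        ]] [[ 0.68778391  0.725912    0.00225075]
 [ 0.58647886 -0.55384191 -0.5910175 ]
 [-0.42778014  0.40781234 -0.8066556 ]] [-0.48420927 -0.20154832  1.32252626] 0.9959971110026041
top [[436.43376076   0.         257.54594521]
 [  0.         436.43376076 192.69169216]
 [  0.           0.           1.        ]] [[ 0.01571837 -0.99986717  0.00430945]
 [-0.99835482 -0.01593199 -0.05508008]
 [ 0.05514142 -0.00343659 -0.99847264]] [0.12307153 0.53072496 1.1619574 ] 0.99591064453125
wrist [[297.31863964   0.         258.81160902]
 [  0.         297.31863964 190.81308867]
 [  0.           0.           1.        ]] [[ 3.92820764e-01  9.19615054e-01  1.66057348e-05]
 [ 8.69614930e-01 -3.71468693e-01  3.25239733e-01]
 [ 2.99101523e-01 -1.27746480e-01 -9.45631596e-01]] [-0.5751495  -0.04244227  0.38064196] 0.9957987467447916
```

View pics/scene0.png

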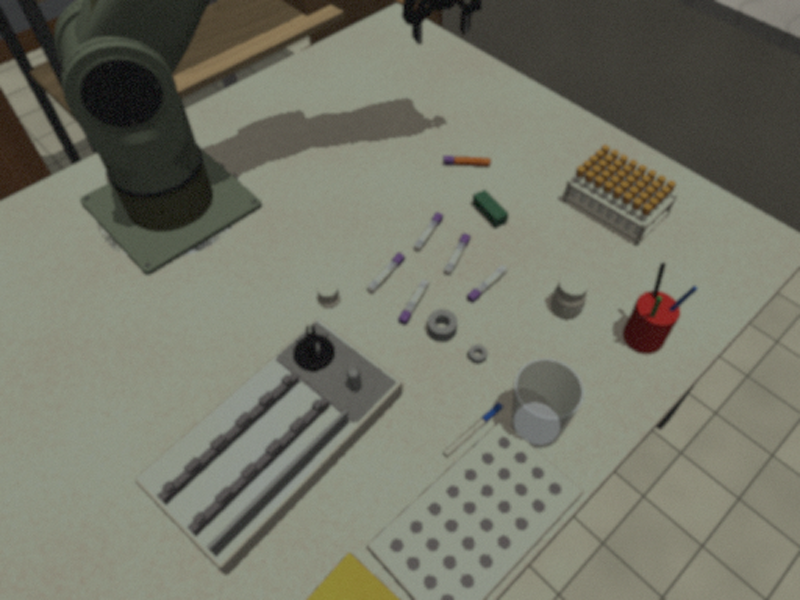

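View pics/top0.png

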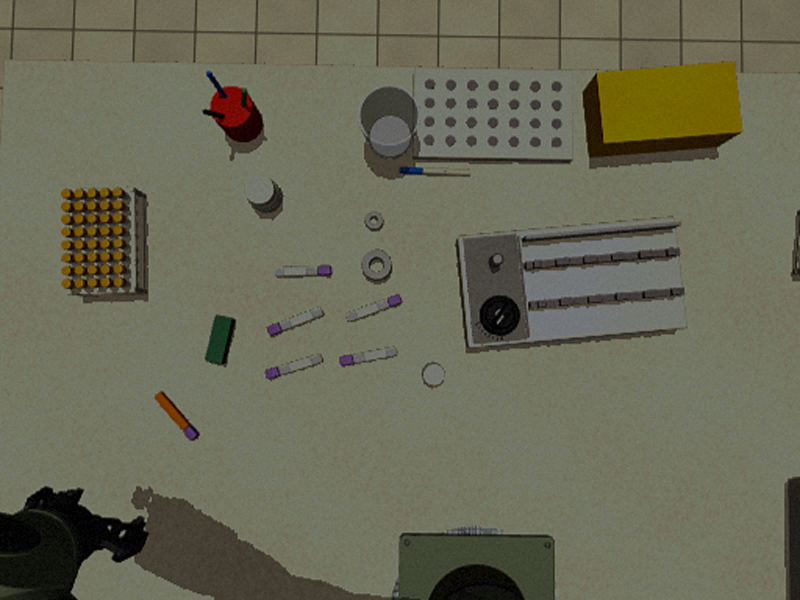

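View pics/wrist0.png

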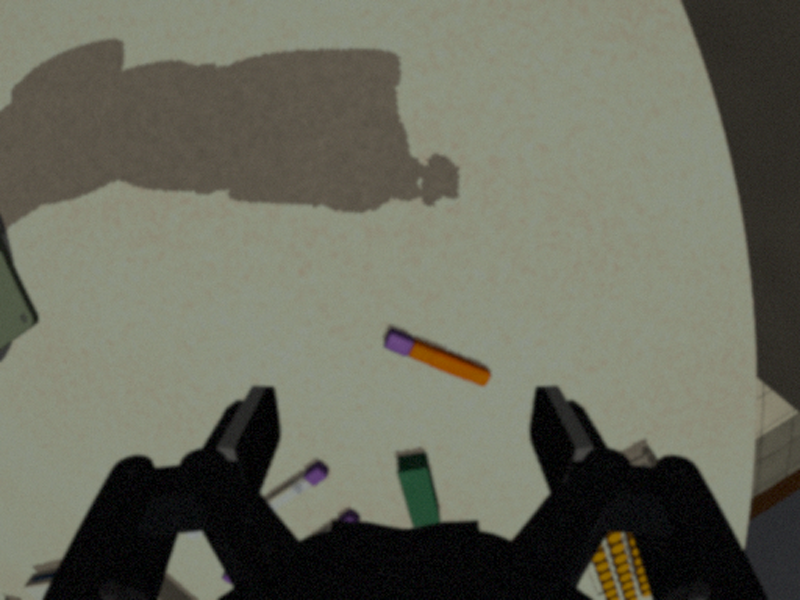

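```bash
cat > h.py <<'E'
import numpy as np, cv2
from scipy.spatial.transform import Rotation as Rn
def cam(env,n,save=None):
    i=env.camera_info(n); im,d=env.get_image(n)
    c=dict(im=im,d=d,K=np.array(i["intrinsics"]),R=np.array(i["R"]),t=np.array(i["t"]),fish=(n=="wrist"))
    if save: np.savez(f"pics/{save}.npz",**c)
    return c
def load(s): return dict(np.load(f"pics/{s}.npz"))
def rays(c,uv):
    uv=np.atleast_2d(uv).astype(float);K=c["K"]
    x=(uv-[K[0,2],K[1,2]])/K[0,0]
    if c["fish"]:
        r=np.linalg.norm(x,axis=1); s=np.where(r>1e-9,np.sin(r)/np.maximum(r,1e-9),1)
        d=np.c_[x*s[:,None],np.cos(r)]
    else: d=np.c_[x,np.ones(len(x))]
    return d@c["R"]      # R^T d, world
def onz(c,uv,z):
    o=-c["R"].T@c["t"]; d=rays(c,uv); return o+d*((z-o[2])/d[:,2])[:,None]
def proj(c,X):
    X=np.atleast_2d(X).astype(float); p=X@c["R"].T+c["t"];K=c["K"]
    if c["fish"]:
        rr=np.linalg.norm(p[:,:2],axis=1); th=np.arctan2(rr,p[:,2]); q=p[:,:2]/np.maximum(rr,1e-9)[:,None]*th[:,None]
    else: q=p[:,:2]/p[:,2:]
    return q*K[0,0]+[K[0,2],K[1,2]]
def depthpt(c,uv):
    uv=np.atleast_2d(uv); d=rays(c,uv); o=-c["R"].T@c["t"]
    fz=d@c["R"][2]; z=c["d"][uv[:,1].astype(int),uv[:,0].astype(int)]
    return o+d*(z/fz)[:,None]
def down(psi):
    z=np.array([np.cos(psi),np.sin(psi),0]);y=np.array([0,0,-1.]);x=np.cross(y,z)
    return Rn.from_matrix(np.c_[x,y,z]).as_quat(scalar_first=True)
def violet(c):
    h=cv2.cvtColor(c["im"],cv2.COLOR_BGR2HSV)
    return cv2.inRange(h,(125,70,40),(155,255,255))
def crop(c,x0,y0,x1,y1,name,W=800,H=600):
    s=min(W/(x1-x0),H/(y1-y0)); im=cv2.resize(c["im"][y0:y1,x0:x1],None,fx=s,fy=s,interpolation=cv2.INTER_CUBIC)
    im=np.clip(im.astype(float)*1.6,0,255).astype(np.uint8)
    cv2.imwrite(f"pics/{name}.png",im); return s
E
python3 - <<'E'
from h import *
c=load("top0"); crop(c,160,130,300,250,"topA"); crop(c,285,130,445,230,"topB")
m=violet(c); n,l,s,ce=cv2.connectedComponentsWithStats(m)
for i in range(1,n):
    if s[i,4]>5: print(s[i],ce[i],onz(c,ce[i],.008)[0])
for uv in [(368,185),(300,250),(310,150),(330,170),(319,200)]:
    print(uv,depthpt(c,[uv]))
print(Rn.from_quat([-0.6924149 ,  0.69320451, -0.1415305 ,  0.14141513],scalar_first=True).as_matrix())
E
```

```text
Traceback (most recent call last):
  File "h.py", line 18, in onz
    o=-c["R"].T@c["t"]; d=rays(c,uv); return o+d*((z-o[2])/d[:,2])[:,None]
                          ~~~~^^^^^^
  File "h.py", line 12, in rays
    if c["fish"]:
       ~^^^^^^^^
KeyError: 'fish'
```

View pics/topA.png

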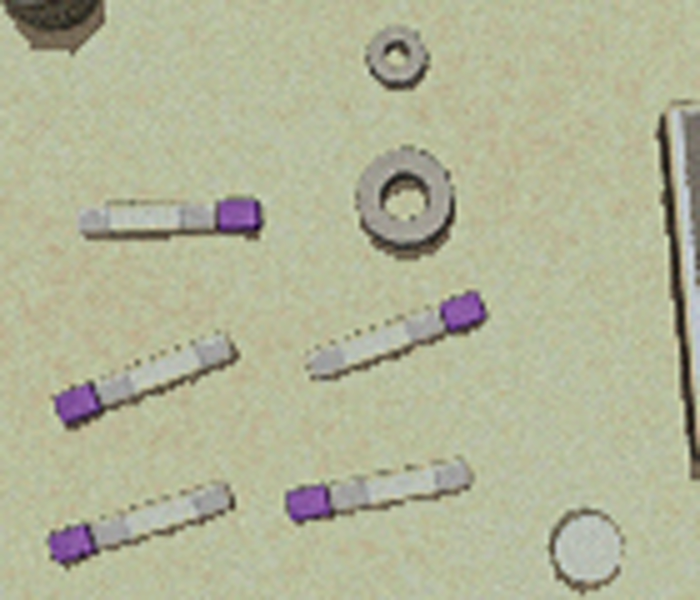

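View pics/topB.png

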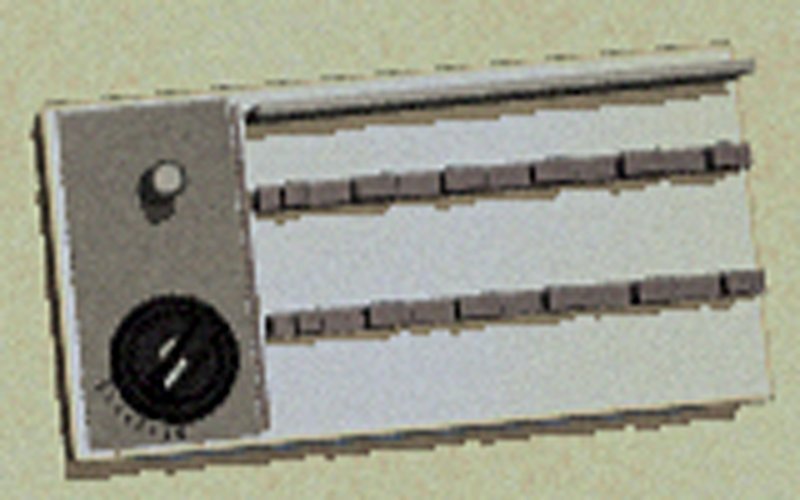

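```bash
python3 - <<'E'
from h import *
c=load("top0"); c["fish"]=False; np.savez("pics/top0.npz",**c)
m=violet(c); n,l,s,ce=cv2.connectedComponentsWithStats(m)
for i in range(1,n):
    if s[i,4]>5: print(s[i],ce[i].round(1),onz(c,ce[i],.008)[0].round(3))
# mixer outline: crop scale 5, offset (285,130)
P=lambda a:np.array(a)/5+[285,130]
for nm,a,z in [("panelTL",(50,105),.05),("BL",(80,455),.05),("TR",(735,45),.05),("BR",(770,400),.05),("knob",(172,360),.108),("spindle top",(168,180),.095),("comb+ L",(265,195),.078),("comb+ R",(735,155),.078)]:
    print(nm,onz(c,P(a),z).round(3))
for uv in [(368,185),(300,250),(330,170),(319,200)]: print(uv,depthpt(c,[uv]).round(3))
print(Rn.from_quat([-0.6924149 ,  0.69320451, -0.1415305 ,  0.14141513],scalar_first=True).as_matrix().round(2))
w=dict(np.load("pics/wrist0.npz")); print("cam c",-w["R"].T@w["t"])
from rig import env
for p,psi in [((.45,-.05,.3),0),((.45,-.05,.3),1.57),((.45,-.05,.3),-1.57),((.5,-.1,.3),0),((.4,-.2,.2),0)]:
    print(p,psi,env.ik(p,down(psi)))
E
```

```text
[204 170   8   6  46] [207.3 172.5] [0.582 0.269 0.008]
[248 189   9   7  47] [252.  191.9] [0.531 0.146 0.008]
[171 207   9   8  49] [174.9 210.3] [0.478 0.354 0.008]
[218 227   8   7  47] [221.4 230.2] [0.426 0.227 0.008]
[170 235   9   8  47] [174.  238.4] [0.402 0.354 0.008]
[118 272   8  10  44] [121.3 276.7] [0.298 0.493 0.008]
panelTL [[0.638 0.035 0.05 ]]
BL [[0.455 0.017 0.05 ]]
TR [[ 0.676 -0.326  0.05 ]]
BR [[ 0.489 -0.343  0.05 ]]
knob [[ 0.503 -0.022  0.108]]
spindle top [[ 0.594 -0.021  0.095]]
comb+ L [[ 0.589 -0.073  0.078]]
comb+ R [[ 0.614 -0.314  0.078]]
(368, 185) [[ 0.551 -0.157  0.053]]
(300, 250) [[ 0.376  0.014 -0.   ]]
(330, 170) [[ 0.589 -0.057  0.053]]
(319, 200) [[ 0.508 -0.022  0.103]]
[[ 0.92 -0.    0.39]
 [-0.39 -0.    0.92]
 [ 0.   -1.   -0.  ]]
cam c [0.1489885  0.56177584 0.37376053]
(0.45, -0.05, 0.3) 0 [-0.11264758  0.47074708  0.24814085  1.82129745 -0.14659405  0.86733109
  0.20465489]
(0.45, -0.05, 0.3) 1.57 [ 0.15946494  0.46175084 -0.19170383  1.81325471  0.11064025  0.87693733
  1.4864951 ]
(0.45, -0.05, 0.3) -1.57 [-0.37176423  0.54646267  0.71342265  1.82846686 -0.43806229  0.93019186
 -1.03207306]
(0.5, -0.1, 0.3) 0 [-0.00574802  0.5599503   0.25008939  1.6368323  -0.16059757  0.96500946
  0.29937167]
(0.4, -0.2, 0.2) 0 [ 3.92129215e-01  6.06939729e-01  2.51255554e-05  1.99516807e+00
 -2.78969972e-05  5.39484854e-01  3.92173787e-01]
```

```bash
python3 - <<'E'
from h import *
from rig import env
env.move_pose([0.58,-0.07,0.24],down(np.pi/2+.1))
print(env.get_obs()["t"],env.get_obs()["tool_pos"],env.get_obs()["joints"].round(2))
c=cam(env,"wrist","w1"); print(proj(c,[[.503,-.022,.1]]))
crop(c,0,0,512,384,"w1")
E
```

```text
2.6167 [ 0.58009134 -0.06908273  0.24001769] [ 0.21  0.74 -0.3   1.46  0.24  0.98  1.52]
[[319.63562619 105.74913561]]
```

View pics/w1.png

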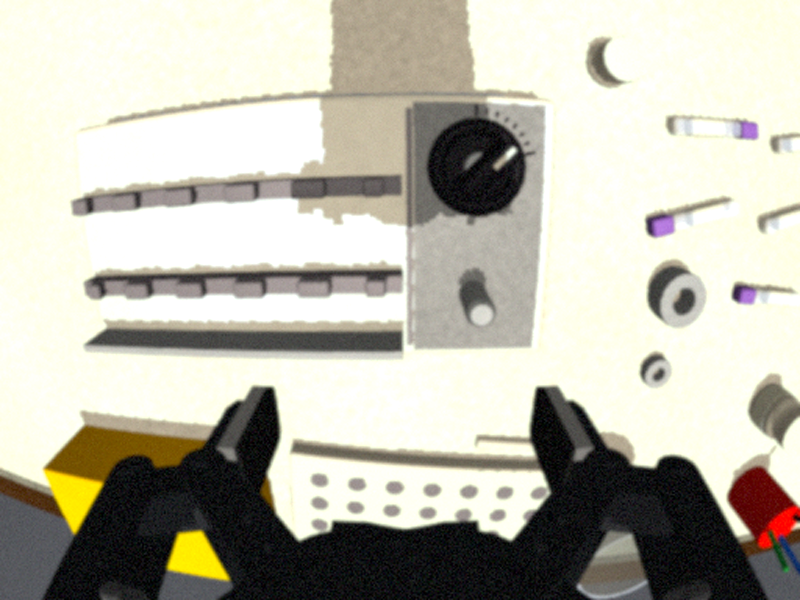

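```bash
python3 - <<'E'
from h import *
c=load("w1"); print(crop(c,250,55,370,215,"w1k"))
print(crop(c,40,60,270,235,"w1m"))
E
```

```text
3.75
3.4285714285714284
```

View pics/w1k.png

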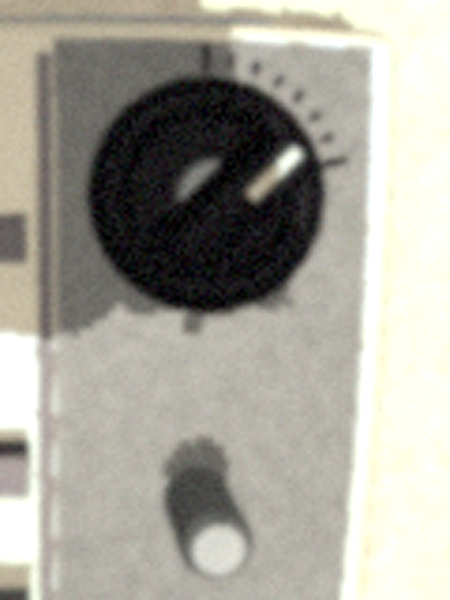

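View pics/w1m.png

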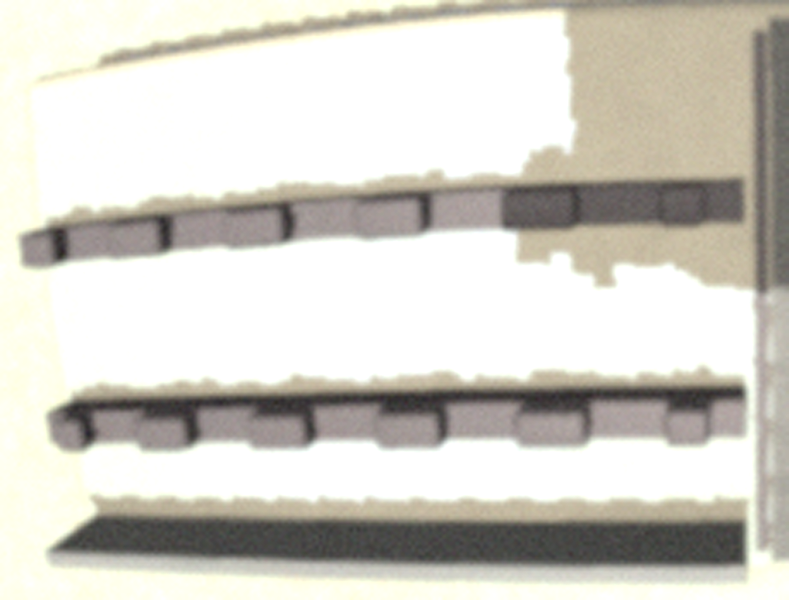

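```bash
cat >> h.py <<'E'
def rigid(A,B):  # A local 2D -> B world; returns yaw,t,res
    a=A-A.mean(0);b=B-B.mean(0)
    yaw=np.arctan2((a[:,0]*b[:,1]-a[:,1]*b[:,0]).sum(),(a*b).sum())
    R=np.array([[np.cos(yaw),-np.sin(yaw)],[np.sin(yaw),np.cos(yaw)]])
    t=B.mean(0)-R@A.mean(0); return yaw,t,B-(A@R.T+t)
E
python3 - <<'E'
from h import *
c=load("w1")
Pm=lambda a:np.array(a)/3.42857+[40,60]
Pk=lambda a:np.array(a)/3.75+[250,55]
px=Pm([(164,430),(278,431),(408,430),(550,427),(137,238),(255,226),(390,216),(540,207)])
W=onz(c,px,.078)[:,:2]
A=np.array([[x,y] for x in (.033,-.033) for y in (-.069,-.023,.023,.069)])
yaw,t,res=rigid(A,W); print("wrist",yaw,t,(res*1e3).round(1))
R=np.array([[np.cos(yaw),-np.sin(yaw)],[np.sin(yaw),np.cos(yaw)]])
loc=lambda w:(np.atleast_2d(w)[:,:2]-t)@R
# bezel by dark contour
im=c["im"][55:215,250:370]; g=im.max(2)
m=(g<45).astype(np.uint8); n,l,s,ce=cv2.connectedComponentsWithStats(m)
i=np.argmax(s[1:,4])+1; cn=max(cv2.findContours((l==i).astype(np.uint8),0,1)[0],key=cv2.contourArea)
e=cv2.fitEllipse(cv2.convexHull(cn)); print("bez",e)
bz=onz(c,np.array(e[0])+[250,55],.063); print("bezel",bz,loc(bz))
sp=onz(c,Pk((218,548)),.095); print("spindle",sp,loc(sp))
ln=onz(c,Pk([(248,198),(300,150)]),.108); print("line",ln,loc(ln)); d=loc(ln)[1]-loc(ln)[0]; print("line dir loc",np.arctan2(d[1],-d[0]))
# top view
c=load("top0"); P=lambda a:np.array(a)/5+[285,130]
px=P([(310,190),(398,186),(487,178),(578,171),(665,163)]);print(loc(onz(c,px,.078)))
sp=onz(c,P((172,180)),.095); print("top spindle",sp,loc(sp))
E
```

```text
wrist 0.10464810526080474 [ 0.56991935 -0.19881236] [[-0.8  1.1]
 [ 0.1 -0. ]
 [ 0.3 -0.5]
 [-0.2 -1.1]
 [ 0.4  1.1]
 [ 0.2  0.3]
 [ 0.2 -0.2]
 [-0.2 -0.6]]
bez ((54.100425720214844, 51.418922424316406), (61.8731575012207, 62.91136169433594), 142.5223846435547)
bezel [[ 0.50660818 -0.03018153  0.063     ]] [[-0.04535012  0.17432162]]
spindle [[ 0.59611116 -0.01852581  0.095     ]] [[0.04488075 0.17656434]]
line [[ 0.5050512  -0.02652605  0.108     ]
 [ 0.49208899 -0.01568745  0.108     ]] [[-0.04651673  0.17811974]
 [-0.05827586  0.19025305]]
line dir loc 0.8010576569592611
[[ 0.03280698  0.09967404]
 [ 0.03087077  0.05454407]
 [ 0.0309361   0.00866311]
 [ 0.03039866 -0.03822004]
 [ 0.03055451 -0.08314732]]
top spindle [[ 0.59410832 -0.02307419  0.095     ]] [[0.04241376 0.17225006]]
```

```bash
python3 - <<'E'
from h import *
from rig import env
psi=.87; x=np.array([np.sin(psi),-np.cos(psi)])
p=np.array([.5066,-.0302])+.07*x
env.move_pose([*p,0.20],down(psi))
print(env.get_obs()["t"])
c=cam(env,"wrist","w2"); q=proj(c,[[.5066,-.0302,.108]])[0];print(q)
print(crop(c,int(q[0])-80,max(0,int(q[1])-60),int(q[0])+80,int(q[1])+60,"w2"))
E
```

```text
3.35
[257.49835162 110.53911362]
5.0
```

View pics/w2.png

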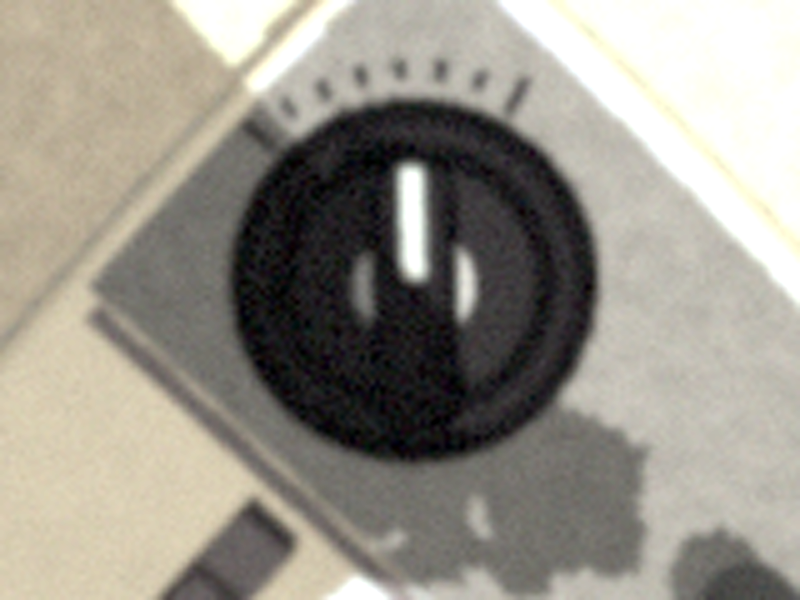

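```bash
python3 - <<'E'
from h import *
c=load("w2"); P=lambda a:np.array(a)/5+[177,50]
b=onz(c,P((415,280)),.063);l=onz(c,P([(416,282),(411,163)]),.108);print(b,l)
d=l[0]-l[1];print("knob yaw",np.arctan2(d[1],d[0]), np.linalg.norm(d))
print(onz(c,P([(455,200),(378,200)]),.108), onz(c,P([(262,128),(518,95)]),.052))
E
```

```text
[[ 0.50694804 -0.02779845  0.063     ]] [[ 0.5055252  -0.02674197  0.108     ]
 [ 0.49167078 -0.01607628  0.108     ]]
knob yaw -0.6560784214613594 0.017484335035336904
[[ 0.49988548 -0.01469533  0.108     ]
 [ 0.49277363 -0.02319834  0.108     ]] [[ 0.4678596  -0.03102253  0.052     ]
 [ 0.49295368  0.00821163  0.052     ]]
```

```bash
python3 - <<'E'
from h import *
from rig import env
psi=-.656+np.pi/2; k=np.array([.506,-.0272])
env.move_pose([*k,0.15],down(psi))
env.movel([*k,0.092],feed=.08)
o=env.get_obs();print(o["t"],o["tool_pos"],o["wrist_force"])
env.clamp(60)
o=env.get_obs();print(o["t"],o["tool_pos"],o["wrist_force"],o["torque"],o["finger_gap"])
env.movel([*k,0.0855],feed=.03)
o=env.get_obs();print(o["t"],o["tool_pos"],o["wrist_force"],o["torque"],o["finger_gap"])
E
```

```text
4.7167 [ 0.50623572 -0.02726898  0.09238185] [ 0.35783119  0.06427933 -0.73622001]
5.375 [ 0.50564465 -0.02777652  0.09211423] [-4.48336207 -3.59504954  5.45240079] [-0.84238043  0.66984609 -0.04853327] 0.012116030791314264
5.7417 [ 0.50564552 -0.02778919  0.08564044] [-3.86704248 -5.09401856  8.62705032] [-0.83674399  0.79457221 -0.00621229] 0.012085328499768172
```

```bash
python3 - <<'E'
from h import *
from rig import env
psi0=-.656+np.pi/2; k=np.array([.5055,-.0278])
for psi in np.linspace(psi0,psi0+.76,5)[1:]:
    env.movel([*k,0.0853],feed=.05,ori=down(psi))
    o=env.get_obs();print(o["t"],psi,o["tool_pos"].round(4),o["wrist_force"].round(1),o["torque"].round(2))
for psi in psi0+.76+np.array([.03,.06]):
    env.movel([*k,0.0853],feed=.05,ori=down(psi))
    o=env.get_obs();print(o["t"],psi,o["tool_pos"].round(4),o["wrist_force"].round(1),o["torque"].round(2))
E
```

```text
6.0833 1.1047963267948966 [ 0.5055 -0.028   0.0856] [-2.1 -1.5  9.4] [-0.23  0.51 -0.  ]
6.425 1.2947963267948965 [ 0.5054 -0.0281  0.0856] [-2.5 -2.2  8.3] [-0.25  0.56  0.01]
6.7667 1.4847963267948967 [ 0.5053 -0.0282  0.0856] [-2.9 -2.1  8.4] [-0.4   0.62 -0.04]
7.1083 1.6747963267948967 [ 0.5053 -0.0283  0.0855] [-3.1 -2.9  9.2] [-0.48  0.7   0.03]
7.3583 1.7047963267948967 [ 0.5053 -0.0283  0.0856] [-4.1 -2.2  9.3] [-0.54  0.7  -0.4 ]
7.6083 1.7347963267948967 [ 0.5052 -0.0284  0.0855] [-2.9 -2.6  7.9] [-0.51  0.82 -0.96]
```

```bash
python3 - <<'E'
from h import *
from rig import env
k=np.array([.5054,-.0283])
env.movel([*k,0.0925],feed=.05,ori=down(1.695))
o=env.get_obs();print(o["t"],o["tool_pos"].round(4),o["wrist_force"].round(1),o["torque"].round(2))
env.ungrasp(); o=env.get_obs();print(o["t"],o["wrist_force"].round(1),o["torque"].round(2))
env.movel([*k,0.16],feed=.15)
psi=1.68; x=np.array([np.sin(psi),-np.cos(psi)])
env.move_pose([.58,-.1,0.24],down(psi))
c=cam(env,"wrist","w3"); t=cam(env,"top","top1"); print(env.get_obs()["t"])
crop(c,0,0,512,384,"w3"); q=proj(c,[[.505,-.028,.108]])[0]; print(q,crop(c,int(q[0])-60,max(0,int(q[1])-60),int(q[0])+60,int(q[1])+60,"w3k"))
crop(t,140,120,445,250,"top1")
E
```

```text
7.9 [ 0.5053 -0.0286  0.0925] [-1.7 -1.5  2.5] [-0.64  0.3  -0.3 ]
8.6 [ 0.7 -0.6 -0.5] [-0.01 -0.   -0.05]
9.8833
[348.83895815 114.10258496] 5.0
```

View pics/w3.png

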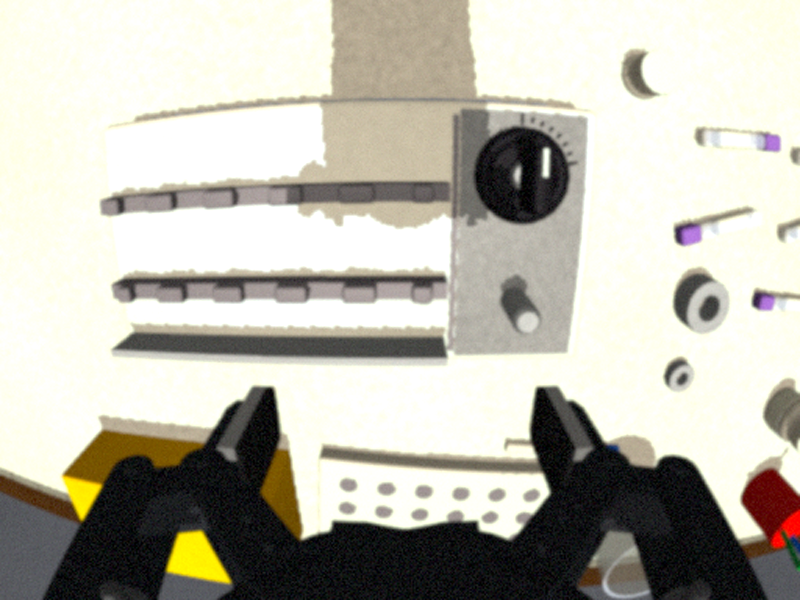

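View pics/w3k.png

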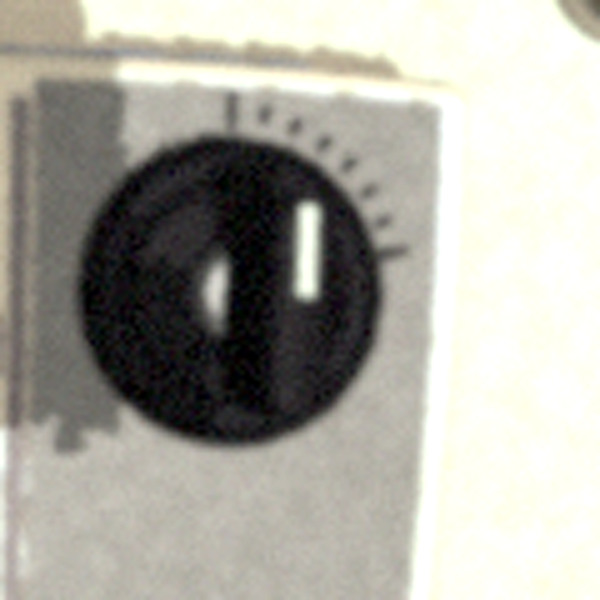

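View pics/top1.png

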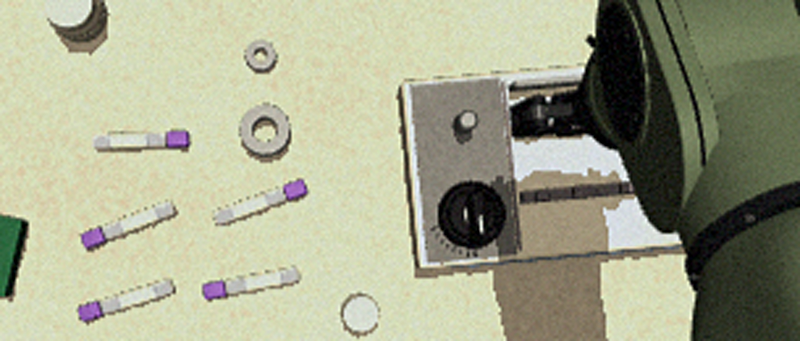

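```bash
python3 - <<'E'
from h import *
c=load("w3"); print(crop(c,60,110,180,200,"w3a"),crop(c,170,110,290,200,"w3b"))
E
```

```text
6.666666666666667 6.666666666666667
```

View pics/w3a.png

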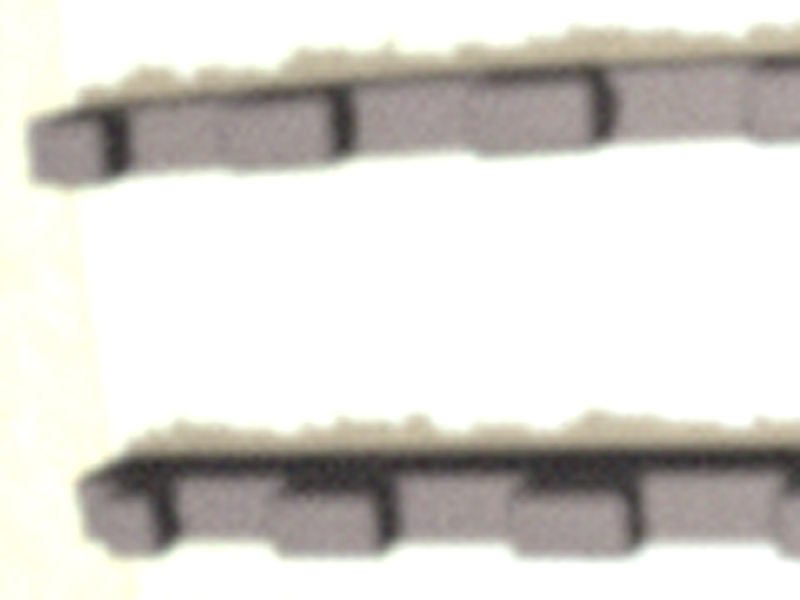

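View pics/w3b.png

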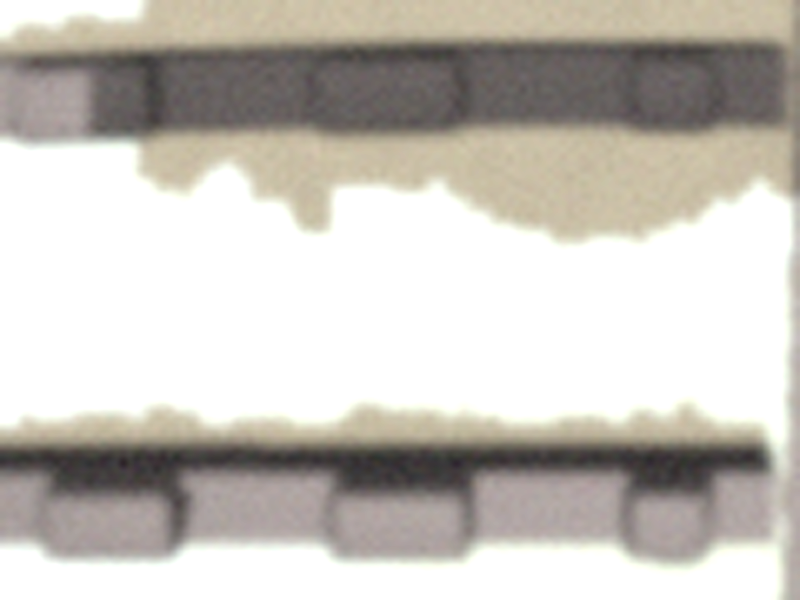

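```bash
python3 - <<'E'
from h import *
c=load("w3")
a=np.array([(332,523),(575,522)])/6.6667+[60,110]; b=np.array([(110,523),(399,522)])/6.6667+[170,110]
a2=np.array([(288,133),(541,116)])/6.6667+[60,110]; b2=np.array([(78,100),(387,88)])/6.6667+[170,110]
W=onz(c,np.r_[a,b,a2,b2],.078)[:,:2]
A=np.array([[x,y] for x in (.033,-.033) for y in (-.069,-.023,.023,.069)])
yaw,t,res=rigid(A,W); print(yaw,t,(res*1e3).round(1))
R=np.array([[np.cos(yaw),-np.sin(yaw)],[np.sin(yaw),np.cos(yaw)]])
print("knob loc",(np.array([.5053,-.0285])-t)@R)
# tubes from top1
def tubes(c):
    m=violet(c); n,l,s,ce=cv2.connectedComponentsWithStats(m); h=cv2.cvtColor(c["im"],cv2.COLOR_BGR2HSV)
    return [ce[i] for i in range(1,n) if s[i,4]>20]
t=load("top1")
hsv=cv2.cvtColor(t["im"],cv2.COLOR_BGR2HSV)
for uv in [(190,173),(195,173),(180,150),(260,200),(200,178)]: print(uv,hsv[uv[1],uv[0]],t["im"][uv[1],uv[0]])
E
```

```text
0.10916358267002656 [ 0.57002331 -0.19881046] [[-0.4  0.9]
 [-0.4  0.2]
 [ 0.  -0.6]
 [ 0.  -1.1]
 [ 0.2  1.8]
 [ 0.4  1.2]
 [ 0.3 -1.3]
 [-0.2 -1.2]]
knob loc [-0.04578326  0.17634811]
(190, 173) [ 48   9 144] [139 144 141]
(195, 173) [ 75   4 134] [133 134 132]
(180, 150) [ 34  44 134] [111 134 131]
(260, 200) [ 35  31 139] [122 139 136]
(200, 178) [ 36  36 142] [122 142 138]
```

```bash
cat >> h.py <<'E'
def tubes(c,roi=(160,140,275,250)):
    """violet-capped clear tubes on the bench in the top view: list of (centre xy, yaw to cap)"""
    x0,y0,x1,y1=roi; h=cv2.cvtColor(cv2.GaussianBlur(c["im"],(3,3),0),cv2.COLOR_BGR2HSV)
    v=violet(c); gray=((h[...,1]<21)&(h[...,2]>85)).astype(np.uint8)*255
    M=np.zeros_like(v); M[y0:y1,x0:x1]=(v|gray)[y0:y1,x0:x1]
    M=cv2.morphologyEx(M,cv2.MORPH_CLOSE,np.ones((3,3)))
    n,l,s,ce=cv2.connectedComponentsWithStats(M); out=[]
    for i in range(1,n):
        ii=(l==i); vv=ii&(v>0)
        if vv.sum()<15 or s[i,4]<80: continue
        ys,xs=np.nonzero(ii); X=onz(c,np.c_[xs,ys],.014)[:,:2]
        ys,xs=np.nonzero(vv); cap=onz(c,np.c_[xs,ys],.014)[:,:2].mean(0)
        (cx,cy),(w,hh),an=cv2.minAreaRect((X*1e3).astype(np.float32)); 
        d=np.linalg.svd(X-X.mean(0))[2][0]; 
        if d@(cap-X.mean(0))<0: d=-d
        L=np.ptp(X@d); ctr=np.array([cx,cy])/1e3
        ctr2=cap-d*(.05-.0115)
        out.append((ctr2,np.arctan2(d[1],d[0]),ctr,L,s[i,4]))
    return out,M
E
python3 - <<'E'
from h import *
for n in ("top0","top1"):
    r,M=tubes(load(n))
    for a in r: print(a[0].round(4),round(a[1],3),a[2].round(4),a[3].round(3),a[4])
cv2.imwrite("pics/m.png",cv2.resize(M[120:260,140:300],None,fx=4,fy=4))
E
```

```text
[0.5789 0.3064] -1.512 [0.582 0.304] 0.097 149
[0.5167 0.1823] -1.204 [0.5168 0.1797] 0.098 142
[0.4926 0.3173] 1.97 [0.4929 0.32  ] 0.097 138
[0.4339 0.189 ] 1.764 [0.4325 0.1915] 0.097 143
[0.4145 0.3166] 1.883 [0.4154 0.3198] 0.096 136
[0.579  0.3064] -1.514 [0.582 0.304] 0.097 154
[0.517  0.1822] -1.209 [0.5185 0.1802] 0.097 141
[0.4926 0.3172] 1.974 [0.4906 0.318 ] 0.095 137
[0.4338 0.189 ] 1.771 [0.4332 0.1916] 0.097 149
[0.4148 0.3165] 1.891 [0.4142 0.3194] 0.096 143
```

View pics/m.png

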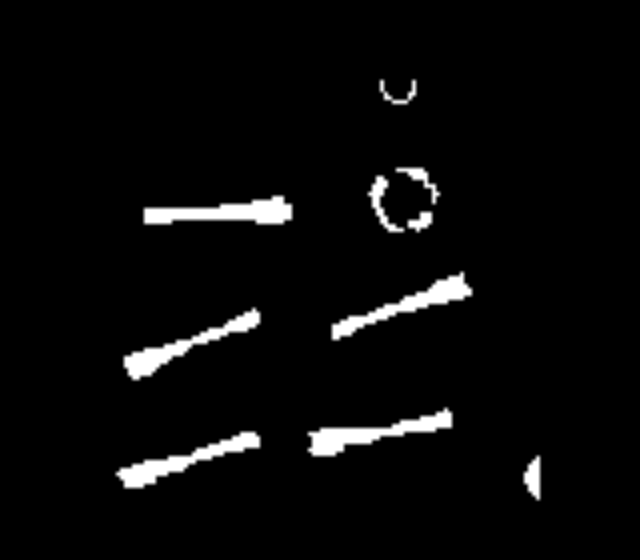

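```bash
python3 - <<'E'
from h import *
c=load("top1")
# crop topA scale 5 offset (160,130): collar outer (405,200), top at z=.028
k=onz(c,np.array([[405,198]])/5+[160,130],.028)[0]; print("collar",k)
sp=onz(c,np.array([[398,56]])/5+[160,130],.014)[0]; print("spacer",sp)
r,M=tubes(c)
for a in r:
    p=(a[0]+a[2])/2; psi=a[1]+np.pi/2
    u=np.array([np.cos(psi),np.sin(psi)]); v=np.array([np.cos(a[1]),np.sin(a[1])])
    q=np.array([(k[:2]-p)@v,(k[:2]-p)@u]); print(p.round(4),"collar rel (along,jaw)",q.round(3))
    for b in r:
        if b is a: continue
        pb=(b[0]+b[2])/2; e=[pb+s*.05*np.array([np.cos(b[1]),np.sin(b[1])]) for s in (-1,0,1)]
        print("    ",np.array([[(x-p)@v,(x-p)@u] for x in e]).round(3).tolist())
E
```

```text
collar [0.58902326 0.17667435 0.028     ]
spacer [0.66786023 0.18234661 0.014     ]
[0.5805 0.3052] collar rel (along,jaw) [0.129 0.001]
     [[0.072, -0.085], [0.12, -0.07], [0.168, -0.055]]
     [[0.03, -0.071], [-0.018, -0.088], [-0.065, -0.105]]
     [[0.156, -0.146], [0.106, -0.153], [0.057, -0.16]]
     [[0.026, -0.152], [-0.022, -0.165], [-0.071, -0.178]]
[0.5177 0.1812] collar rel (along,jaw) [0.029 0.065]
     [[-0.141, 0.118], [-0.094, 0.103], [-0.046, 0.088]]
     [[-0.087, 0.026], [-0.137, 0.024], [-0.187, 0.022]]
     [[0.011, -0.084], [-0.038, -0.076], [-0.088, -0.068]]
     [[-0.114, -0.05], [-0.164, -0.048], [-0.214, -0.046]]
[0.4916 0.3176] collar rel (along,jaw) [-0.168 -0.034]
     [[0.001, -0.094], [-0.046, -0.077], [-0.093, -0.06]]
     [[-0.086, 0.027], [-0.136, 0.029], [-0.186, 0.031]]
     [[-0.143, 0.113], [-0.094, 0.103], [-0.045, 0.093]]
     [[-0.019, 0.075], [0.031, 0.071], [0.08, 0.067]]
[0.4335 0.1903] collar rel (along,jaw) [-0.044 -0.15 ]
     [[0.133, -0.174], [0.083, -0.167], [0.034, -0.16]]
     [[0.024, -0.073], [-0.026, -0.081], [-0.075, -0.089]]
     [[0.064, -0.092], [0.113, -0.082], [0.162, -0.072]]
     [[0.079, -0.013], [0.129, -0.007], [0.178, -0.001]]
[0.4145 0.3179] collar rel (along,jaw) [-0.189 -0.121]
     [[-0.016, -0.167], [-0.064, -0.154], [-0.113, -0.14]]
     [[-0.112, -0.053], [-0.162, -0.055], [-0.212, -0.057]]
     [[-0.074, -0.077], [-0.025, -0.073], [0.025, -0.069]]
     [[-0.177, 0.028], [-0.127, 0.022], [-0.077, 0.016]]
```

```bash
cat >> h.py <<'E'
YAW=.108; C=np.array([.5700,-.1995])
RM=lambda: np.array([[np.cos(YAW),-np.sin(YAW)],[np.sin(YAW),np.cos(YAW)]])
def wrap(a): return (a+np.pi)%(2*np.pi)-np.pi
def best_sign(env,p,yaw,pl):
    for s in (1,-1):
        a=env.ik([*p,.03],down(wrap(yaw+s*np.pi/2))); b=env.ik([*pl,.1],down(wrap(YAW+s*np.pi/2)))
        if a is not None and b is not None: yield max(abs(a[6]),abs(b[6])),s
def pick(env,p,yaw,s,off=(0,0)):
    psi=wrap(yaw+s*np.pi/2); v=np.array([np.cos(yaw),np.sin(yaw)]); u=np.array([np.cos(psi),np.sin(psi)])
    g=p+v*off[0]+u*off[1]
    env.move_pose([*g,.13],down(psi)); env.movel([*g,.025],feed=.15)
    f=env.get_obs()["wrist_force"]; env.clamp(40); o=env.get_obs()
    print("pick t",o["t"],"gap",o["finger_gap"].round(4),"f",f.round(1),o["wrist_force"].round(1))
    env.movel([*g,.16],feed=.25); print(" lifted gap",env.get_obs()["finger_gap"].round(4))
def place(env,cy,s,offx=0,drop=.005):
    q=C+RM()@np.array([offx,cy]); psi=wrap(YAW+s*np.pi/2)
    env.move_pose([*q,.17],down(psi)); g=env.get_obs()["finger_gap"]; print(" over cradle gap",g.round(4))
    if g<.013: print("LOST"); return False
    env.movel([*q,.068+.025+drop],feed=.15); o=env.get_obs(); print(" down f",o["wrist_force"].round(1))
    env.ungrasp(); env.movel([*q,.17],feed=.25); print(" placed t",env.get_obs()["t"]); return True
E
python3 - <<'E'
from h import *
from rig import env
c=cam(env,"top"); r,M=tubes(c,(150,135,285,255))
for a in r: print(((a[0]+a[2])/2).round(4),round(a[1],3))
a=min(r,key=lambda a:np.linalg.norm(a[0]-[.4335,.19])); p=(a[0]+a[2])/2
print(sorted(best_sign(env,p,a[1],C)))
s=min(best_sign(env,p,a[1],C))[1]; print(p,a[1],s)
pick(env,p,a[1],s)
if place(env,0,s,drop=.003):
    w=cam(env,"wrist","w4"); crop(w,0,0,512,384,"w4")
E
```

```text
[0.5805 0.3052] -1.512
[0.5182 0.1816] -1.21
[0.4915 0.317 ] 1.967
[0.4331 0.1903] 1.764
[0.415 0.318] 1.889
[(np.float64(0.18661396050742743), -1), (np.float64(1.8822065371864973), 1)]
[0.43306293 0.19032496] 1.7640359465028719 -1Traceback (most recent call last):
  File "<stdin>", line 8, in <module>
  File "h.py", line 75, in pick
    print("pick t",o["t"],"gap",o["finger_gap"].round(4),"f",f.round(1),o["wrist_force"].round(1))
                                ^^^^^^^^^^^^^^^^^^^^^
AttributeError: 'float' object has no attribute 'round'
```

```bash
sed -i 's/\["finger_gap"\]\.round(4)/["finger_gap"]/; s/\["finger_gap"\]\.round(4)/["finger_gap"]/; s/gap",g\.round(4)/gap",g/' h.py; grep -n "round(4)" h.py; python3 - <<'E'
from h import *
from rig import env
o=env.get_obs(); print(o["t"],o["finger_gap"],o["wrist_force"].round(1),o["tool_pos"])
env.movel([*o["tool_pos"][:2],.16],feed=.25)
s=-1
if place(env,0,s,drop=.003):
    w=cam(env,"wrist","w4"); crop(w,0,0,512,384,"w4")
E
```

```text
12.9917 0.015048930432111429 [-0.4 -0.2  7.5] [0.43310541 0.19036397 0.02524817]
 over cradle gap 0.014593089013259234
 down f [0.8 0.7 0.7]
 placed t 16.9833
```

View pics/w4.png

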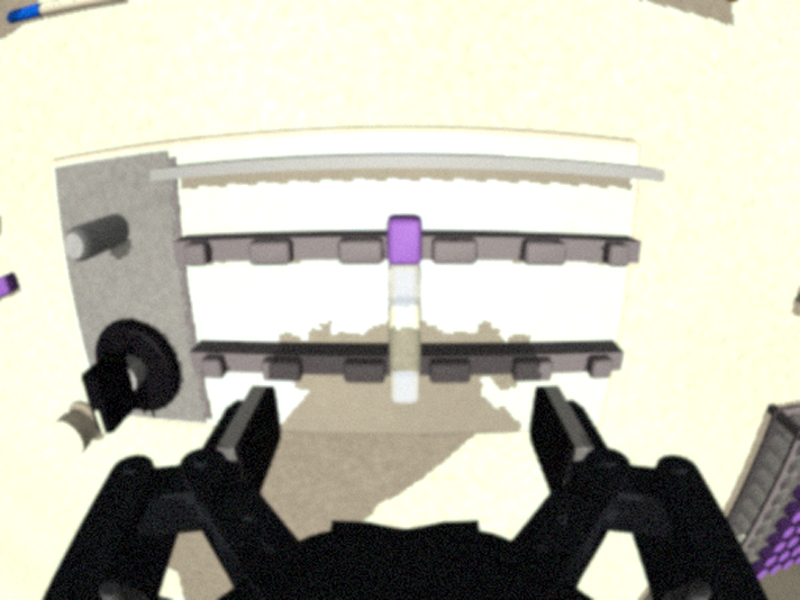

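```bash
sed -i 's/C=np.array(\[.5700,-.1995\])/C=np.array([.5701,-.2010])/' h.py
cat > step.py <<'E'
from h import *
from rig import env
import sys
def do(near,cy,off=(0,0),drop=.005,tag=None):
    c=cam(env,"top"); r,M=tubes(c,(150,135,285,255))
    print(env.get_obs()["t"],[(((a[0]+a[2])/2).round(3).tolist(),round(a[1],2)) for a in r])
    a=min(r,key=lambda a:np.linalg.norm(a[0]-near)); p=(a[0]+a[2])/2
    if np.linalg.norm(p-near)>.012: print("MOVED",p); return False
    s=min(best_sign(env,p,a[1],C))[1]; print(" target",p.round(4),round(a[1],3),s)
    pick(env,p,a[1],s,off)
    if not .012<env.get_obs()["finger_gap"]<.02: print("NO GRIP"); return False
    ok=place(env,cy,s,off[0],drop)
    w=cam(env,"wrist",tag); crop(w,0,0,512,384,tag)
    return ok
E
python3 - <<'E'
from step import *
do([.415,.318],-.092,drop=.003,tag="w5")
E
```

```text
17.0833 [([0.581, 0.305], np.float64(-1.52)), ([0.518, 0.182], np.float64(-1.2)), ([0.492, 0.318], np.float64(1.97)), ([0.415, 0.318], np.float64(1.89))]
 target [0.4151 0.3181] 1.889 -1
pick t 20.5333 gap 0.014718300762708936 f [ 0.8 -0.4  1. ] [-0.5  0.2  6.3]
 lifted gap 0.014686534787907629
 over cradle gap 0.014660250786115287
 down f [-0.  -0.7  0.1]
 placed t 25.2583
```

View pics/w5.png

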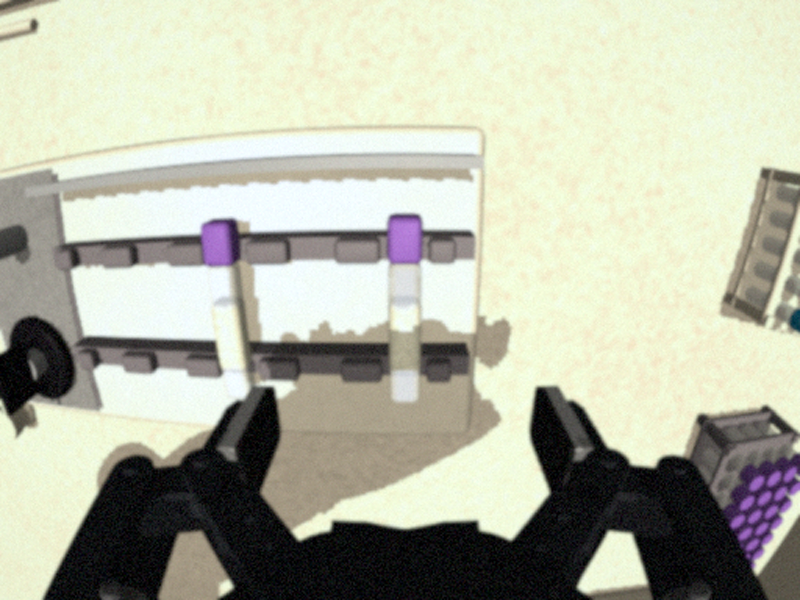

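```bash
python3 - <<'E'
from step import *
do([.492,.318],.092,drop=.003,tag="w6")
E
```

```text
25.3583 [([0.58, 0.305], np.float64(-1.51)), ([0.518, 0.182], np.float64(-1.2)), ([0.492, 0.317], np.float64(1.97))]
 target [0.4917 0.3174] 1.968 -1
pick t 29.0583 gap 0.014785634417632393 f [-0.5 -0.8  0.2] [-1.2 -0.6  5.5]
 lifted gap 0.014584736344540515
 over cradle gap 0.014614779207816214
 down f [ 0.5 -0.6 -0.1]
 placed t 33.1167
```

View pics/w6.png

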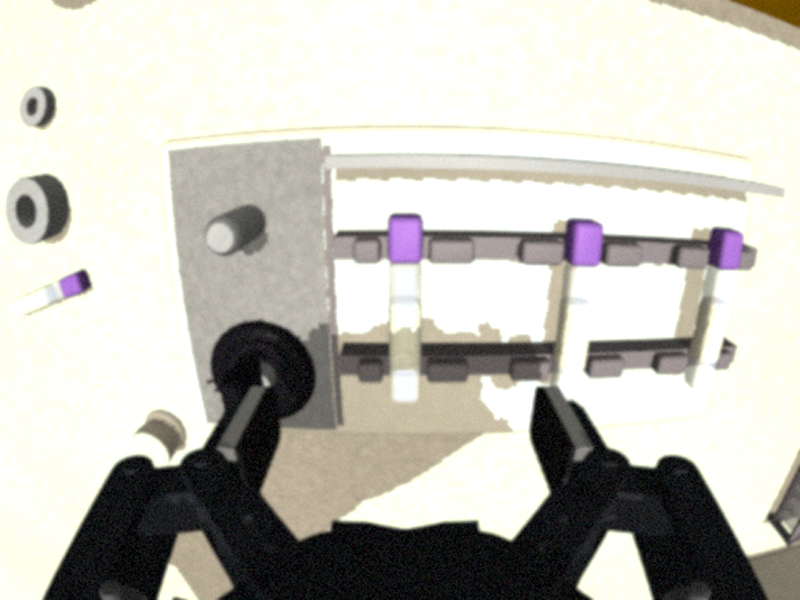

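```bash
python3 - <<'E'
from step import *
do([.580,.305],-.046,drop=.0055,tag="w7")
E
```

```text
33.2167 [([0.581, 0.305], np.float64(-1.51)), ([0.518, 0.181], np.float64(-1.2))]
 target [0.5805 0.3052] -1.515 1
pick t 36.25 gap 0.014847077031572162 f [0.3 0.2 1.5] [-1.8  0.5  5.2]
 lifted gap 0.014480371488407758
 over cradle gap 0.014584112379862691
 down f [0.8 0.4 0.3]
 placed t 40.675
```

View pics/w7.png

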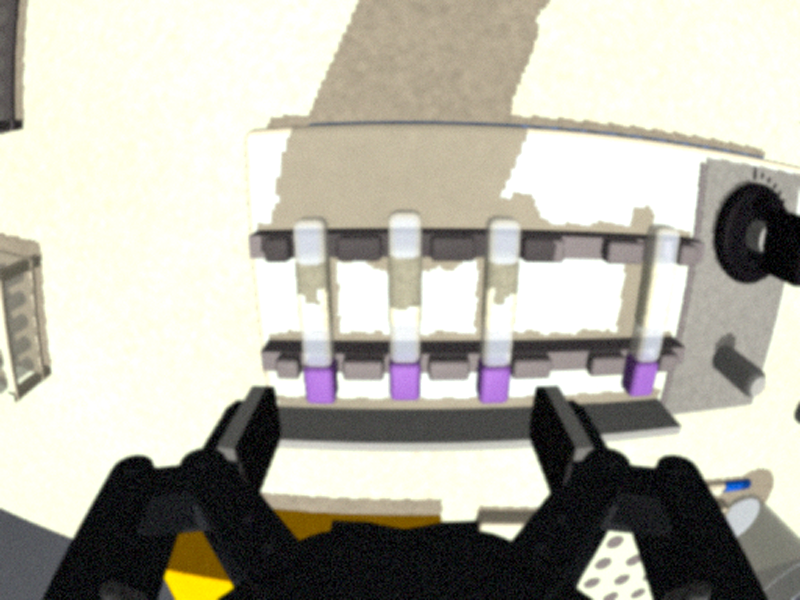

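```bash
cat >> h.py <<'E'
def ring(c,near,z=.028,r=.026,half=28):
    """centre of a steel ring's top face near a world xy (top or wrist view)"""
    q=proj(c,[[*near,z]])[0].astype(int); y0,x0=max(0,q[1]-half),max(0,q[0]-half)
    im=c["im"][y0:q[1]+half,x0:q[0]+half]; h=cv2.cvtColor(cv2.GaussianBlur(im,(3,3),0),cv2.COLOR_BGR2HSV)
    return im,h,(x0,y0)
E
python3 - <<'E'
from h import *
from rig import env
c=cam(env,"top","top2"); print(crop(c,200,140,280,200,"top2"))
E
```

```text
10.0
```

View pics/top2.png

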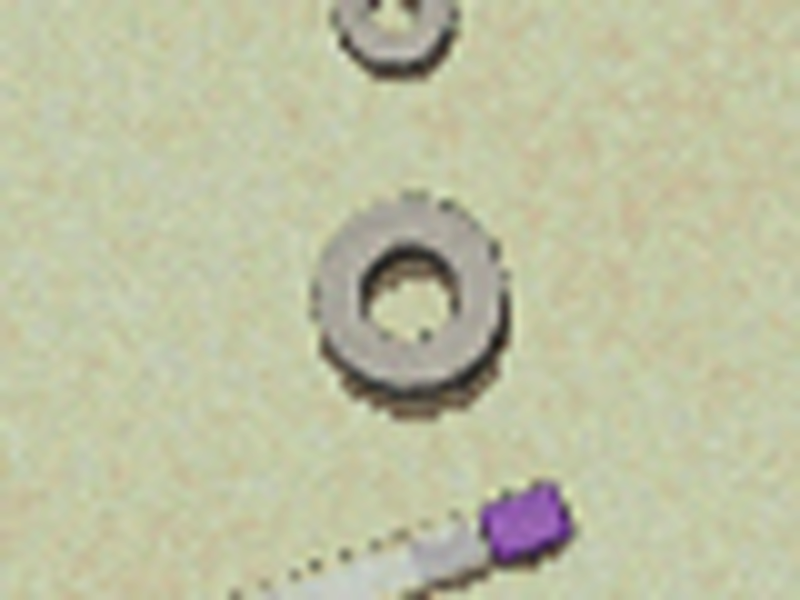

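```bash
python3 - <<'E'
from step import *
print(onz(load("top2"),[[240.8,169.2]],.028))
do([.518,.182],.046,off=(-.011,-.003),drop=.0055,tag="w8")
E
```

```text
[[0.5900878  0.17722761 0.028     ]]
40.825 [([0.517, 0.181], np.float64(-1.2))]
 target [0.5166 0.1811] -1.201 1
pick t 43.9417 gap 0.014741361285011549 f [0.3 0.5 0.5] [-2.4 -0.1  6. ]
 lifted gap 0.014521941436220036
 over cradle gap 0.014003410982828764
 down f [ 0.1 -0.5  0.6]
 placed t 47.7167
```

View pics/w8.png

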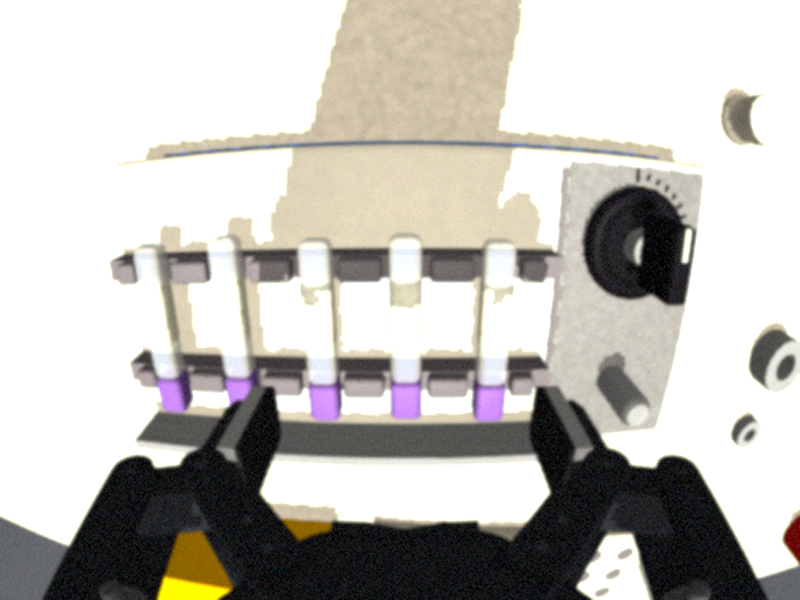

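```bash
python3 - <<'E'
from h import *
from rig import env
psi=-.87; x=np.array([np.sin(psi),-np.cos(psi)]); k=np.array([.5895,.177])
for q in (-.87,.7): print(q,env.ik([*k,.022],down(q)),env.ik([.5948,-.0188,.072],down(q)))
env.move_pose([*(k+.06*x),.16],down(psi))
c=cam(env,"wrist","w9"); q=proj(c,[[*k,.028]])[0]; print(q,env.get_obs()["t"])
print(int(q[0])-60,max(0,int(q[1])-45),crop(c,int(q[0])-60,max(0,int(q[1])-45),int(q[0])+60,max(0,int(q[1])-45)+90,"w9"))
E
```

```text
-0.87 [-0.63555225  1.19312476  0.67323794  1.50731743 -0.95039893  0.79280028
 -0.44305602] [-0.30874768  1.07624633  0.6308005   1.5799803  -0.83704954  0.77399305
 -0.17454669]
0.7 [-0.4560955   1.09796856  0.24246422  1.50077057 -0.39358242  0.5912215
  0.68807053] [-0.12018386  0.99089588  0.20311404  1.57334031 -0.29981594  0.60813962
  0.94065924]
[257.97784876 120.35762589] 49.8667
197 75 6.666666666666667
```

View pics/w9.png

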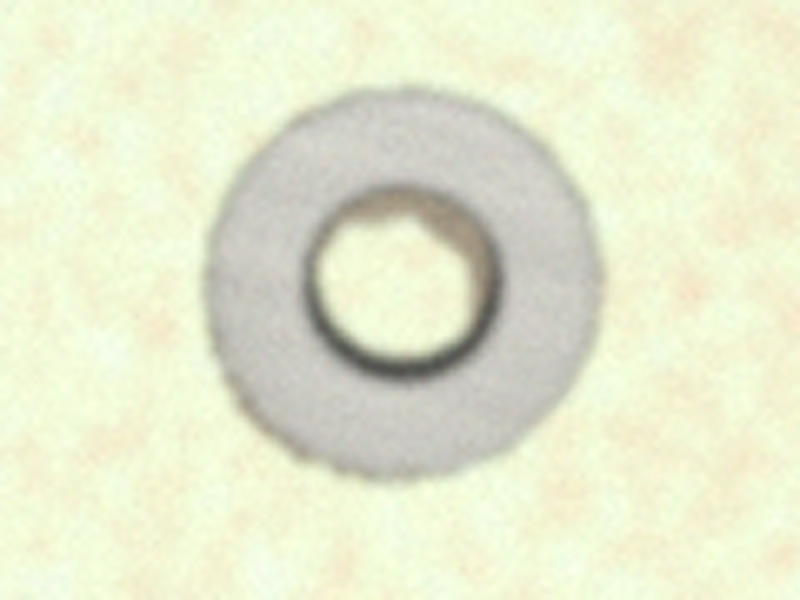

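```bash
python3 - <<'E'
from h import *
from rig import env
c=load("w9"); k=onz(c,[[197+404/6.6667,75+283/6.6667]],.028)[0,:2]; print(k)
def show(m): 
    o=env.get_obs(); print(m,o["t"],o["tool_pos"].round(4),o["wrist_force"].round(1),o["finger_gap"])
env.move_pose([*k,.09],down(-.87)); env.movel([*k,.022],feed=.12); show("down")
env.clamp(20); show("sq"); env.ungrasp()
env.movel([*k,.065],feed=.2); env.move_pose([*k,.065],down(.7)); env.movel([*k,.022],feed=.12); show("down2")
env.clamp(60); show("grip")
env.movel([*k,.14],feed=.2); show("up")
E
```

```text
[0.59123354 0.17888468]
down 51.05 [0.5916 0.1788 0.0228] [ 0.5  0.9 -0. ] 0.08531295194709457
sq 51.4583 [0.5915 0.179  0.0227] [-2.3 -0.7  7.4] 0.05194186720950278
down2 53.9417 [0.5913 0.1788 0.0221] [-0.1  0.4  0.8] 0.085525310112643
grip 54.3917 [0.5915 0.179  0.023 ] [-2.7 -0.5 11.1] 0.04949990653999932
up 55.1333 [0.5907 0.1789 0.1389] [-0.5 -0.  -2.8] 0.04929931231320189
```

```bash
python3 - <<'E'
from h import *
from rig import env
s=np.array([.5948,-.0188])
env.move_pose([*s,.16],down(.7)); o=env.get_obs(); print(o["t"],o["finger_gap"],o["tool_pos"])
w=cam(env,"wrist","w10"); crop(w,0,0,512,384,"w10")
E
```

```text
55.9417 0.0492350211753584 [ 0.59457706 -0.01858888  0.15924945]
```

View pics/w10.png

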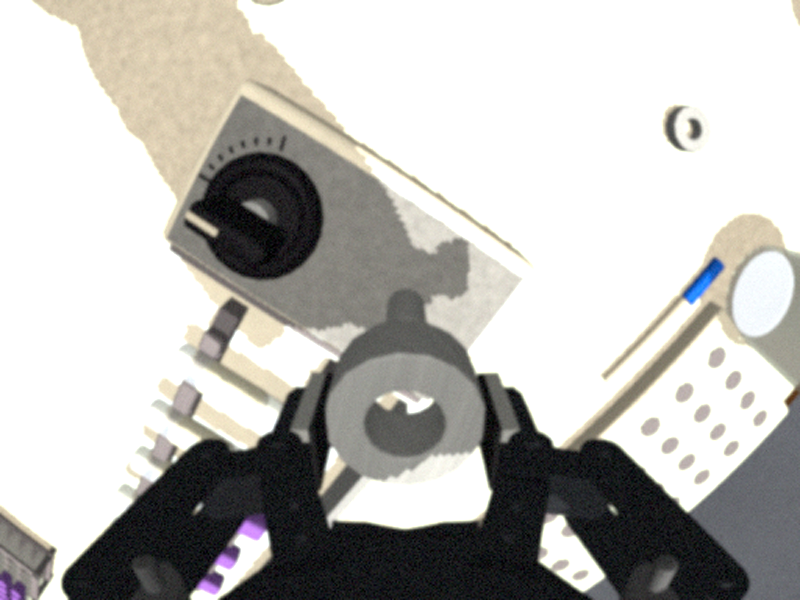

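```bash
python3 - <<'E'
from h import *
from rig import env
s=np.array([.5948,-.0188])
env.movel([*s,.122],feed=.15)
for z in np.r_[.118,.114,.110,.106,.102,.098,.092,.086,.080,.076,.074,.073]:
    env.movel([*s,z],feed=.06); o=env.get_obs(); f=o["wrist_force"]
    print(round(z,4),o["tool_pos"].round(4),f.round(1),o["torque"].round(2),round(o["finger_gap"],4))
    if f[2]>15: print("STOP"); break
print(o["t"])
E
```

```text
0.118 [ 0.595  -0.0187  0.1184] [ 0.2  0.3 -2.1] [-0.    0.02 -0.04] 0.0496
0.114 [ 0.5947 -0.0188  0.1139] [-0.4 -0.1 -2. ] [-0.02 -0.05  0.01] 0.0496
0.11 [ 0.5947 -0.0188  0.1098] [-0.5  0.5 -2.3] [-0.05  0.   -0.03] 0.0495
0.106 [ 0.5947 -0.0188  0.1057] [ 0.3 -1.1 -3.6] [0.02 0.04 0.02] 0.0491
0.102 [ 0.5947 -0.0188  0.1018] [ 0.4 -0.5 -2.7] [ 0.01 -0.01 -0.06] 0.0495
0.098 [ 0.5947 -0.0188  0.0978] [-0.1  1.  -1.9] [ 0.03 -0.   -0.01] 0.049
0.092 [ 0.5946 -0.0188  0.0916] [-0.5  0.3 -2.8] [0.04 0.06 0.01] 0.0492
0.086 [ 0.5946 -0.0188  0.0856] [-0.7  0.7 -3.1] [-0.   -0.01  0.05] 0.0494
0.08 [ 0.5946 -0.0188  0.0797] [ 0.4  0.6 -2.4] [-0.02  0.01  0.01] 0.0494
0.076 [ 0.5947 -0.0188  0.0758] [-0.8  0.7 -3.2] [-0.05 -0.01 -0.04] 0.0496
0.074 [ 0.5948 -0.0188  0.0739] [-0.4 -0.2 -3. ] [-0.02  0.05 -0.01] 0.0493
0.073 [ 0.5949 -0.0188  0.0731] [ 0.3 -0.5 -1.5] [ 0.05 -0.06 -0.01] 0.0494
59.3917
```

```bash
python3 - <<'E'
from h import *
from rig import env
s=np.array([.5948,-.0188])
env.movel([*s,.0723],feed=.05); o=env.get_obs(); print(o["wrist_force"].round(1))
env.ungrasp(); env.movel([*s,.16],feed=.2)
psi=1.68
env.move_pose([.58,-.1,0.24],down(psi))
c=cam(env,"wrist","w11"); t=cam(env,"top","top3"); print(env.get_obs()["t"])
crop(c,0,0,512,384,"w11"); crop(t,140,100,445,250,"top3")
for P in [(.5948+.019,-.0188),(.5948-.019,-.0188),(.5948,-.0188+.019),(.5948,-.0188-.019)]:
    print(depthpt(c,proj(c,[[*P,.078]])).round(4))
E
```

```text
[-3.8 -0.2 11.7]
61.6333
[[ 0.6138 -0.0188  0.0781]]
[[ 0.5757 -0.0189  0.0784]]
[[ 5.945e-01 -1.000e-04  7.880e-02]]
[[ 0.5947 -0.0379  0.0784]]
```

View pics/w11.png

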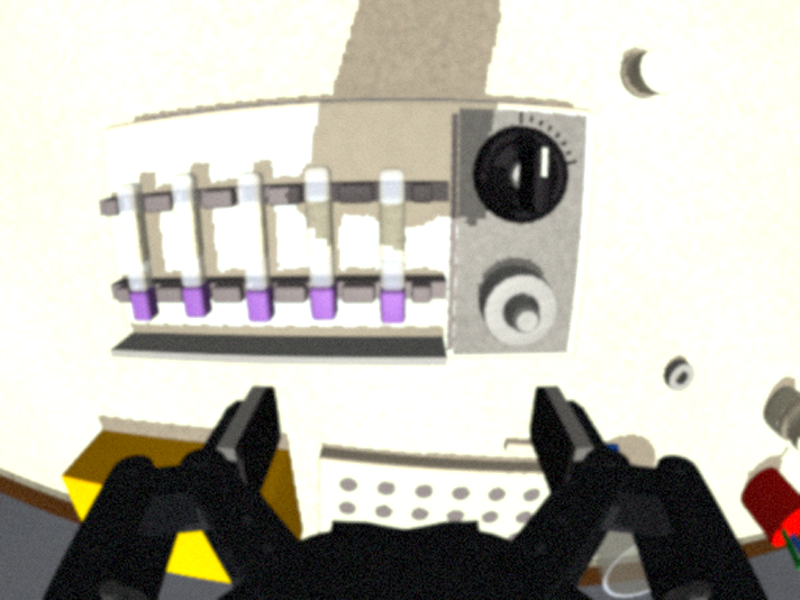

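View pics/top3.png

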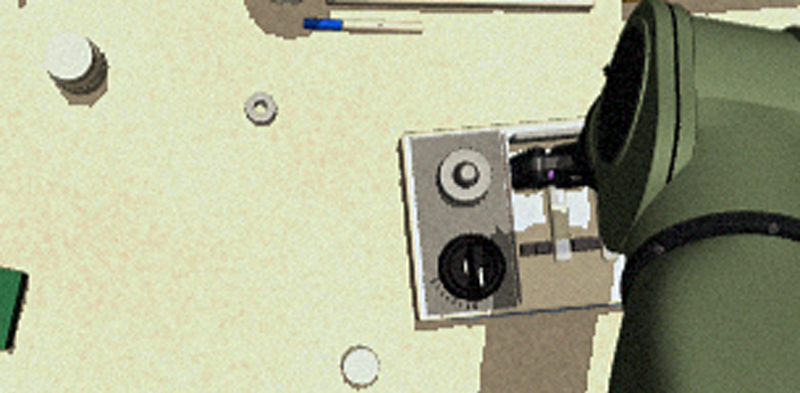

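```bash
python3 - <<'E'
from h import *
from rig import env
k=np.array([.5054,-.0283]); p0=1.682
def show(m):
    o=env.get_obs(); print(m,round(o["t"],2),o["tool_pos"].round(4),o["wrist_force"].round(1),o["torque"].round(2),round(o["finger_gap"],4)); return o
env.move_pose([*k,.15],down(p0)); env.movel([*k,.092],feed=.1); show("at")
env.clamp(60); show("grip")
env.movel([*k,.0853],feed=.03); o=show("press")
if 6.5<o["wrist_force"][2]<20 and o["finger_gap"]<.015:
    for psi in np.r_[np.linspace(p0,p0-1.28,6)[1:],p0-1.31,p0-1.35]:
        env.movel([*k,.0853],feed=.05,ori=down(psi)); show(round(psi,3))
E
```

```text
at 62.98 [ 0.5057 -0.0284  0.0925] [ 0.8  0.1 -0.4] [-0.03  0.02  0.04] 0.0854
grip 63.63 [ 0.5055 -0.0285  0.0922] [-1.  -0.4  5.6] [-0.36  0.14 -0.05] 0.0122
press 64.01 [ 0.5055 -0.0285  0.0855] [-1.9 -1.7  8.9] [-0.38  0.34 -0.07] 0.0123
1.426 64.42 [ 0.5055 -0.0284  0.0856] [-1.3 -1.1  9.1] [-0.2   0.25 -0.04] 0.0122
1.17 64.83 [ 0.5055 -0.0283  0.0856] [-1.1 -1.   8.9] [-0.14  0.22 -0.03] 0.0119
0.914 65.23 [ 0.5056 -0.0282  0.0856] [-0.7 -0.3  8.7] [ 0.04  0.13 -0.05] 0.0122
0.658 65.64 [ 0.5057 -0.0282  0.0856] [-0.3  0.3  8.2] [0.03 0.06 0.  ] 0.0122
0.402 66.05 [ 0.5058 -0.0281  0.0856] [0.2 0.3 8.5] [ 0.2  -0.07 -0.02] 0.0121
0.372 66.3 [ 0.5058 -0.0282  0.0857] [0.6 0.4 8.7] [ 0.13 -0.09  0.08] 0.0124
0.332 66.55 [ 0.5058 -0.0281  0.0856] [0.7 0.  9.2] [ 0.03 -0.05  0.79] 0.0122
```

Clockwise stop reached (torque 0.79 N·m). Let it spring up and check.

```bash
python3 - <<'E'
from h import *
from rig import env
k=np.array([.5056,-.0282])
env.movel([*k,.0925],feed=.05,ori=down(.375)); o=env.get_obs(); print(o["wrist_force"].round(1),o["torque"].round(2))
env.ungrasp(); env.movel([*k,.16],feed=.15)
env.move_pose([.58,-.1,0.24],down(1.68))
c=cam(env,"wrist","w12"); crop(c,0,0,512,384,"w12"); q=proj(c,[[.505,-.028,.108]])[0]; crop(c,int(q[0])-60,max(0,int(q[1])-60),int(q[0])+60,int(q[1])+60,"w12k")
env.move_pose([.35,.3,.3],down(1.0)); t=cam(env,"top","top4"); s=cam(env,"scene","sc4"); print(env.get_obs()["t"])
crop(t,100,30,450,290,"top4")
E
```

```text
[ 3.   0.  -6.5] [-0.1  -0.57  0.07]
70.9333
```

View pics/w12k.png

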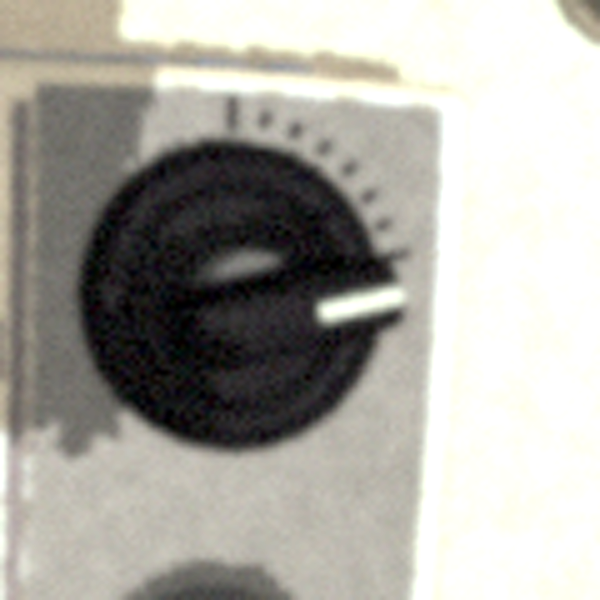

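View pics/w12.png

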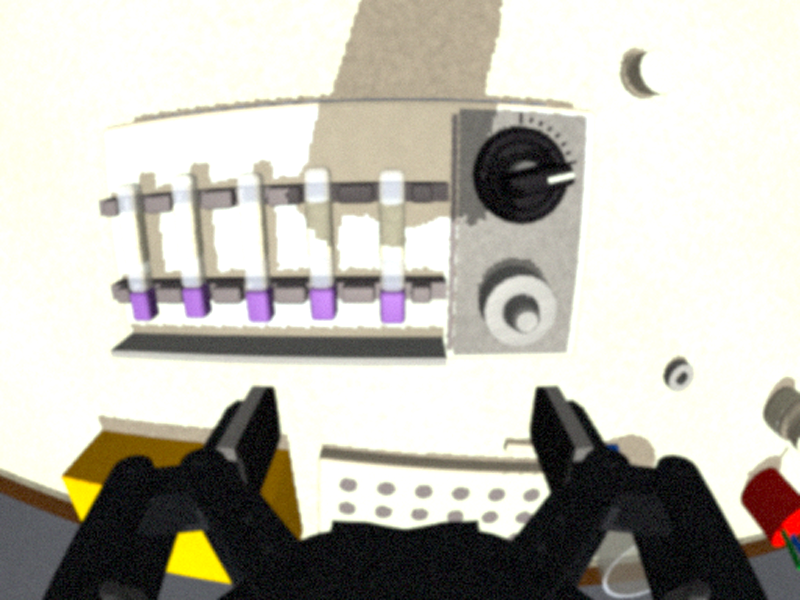

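View pics/top4.png

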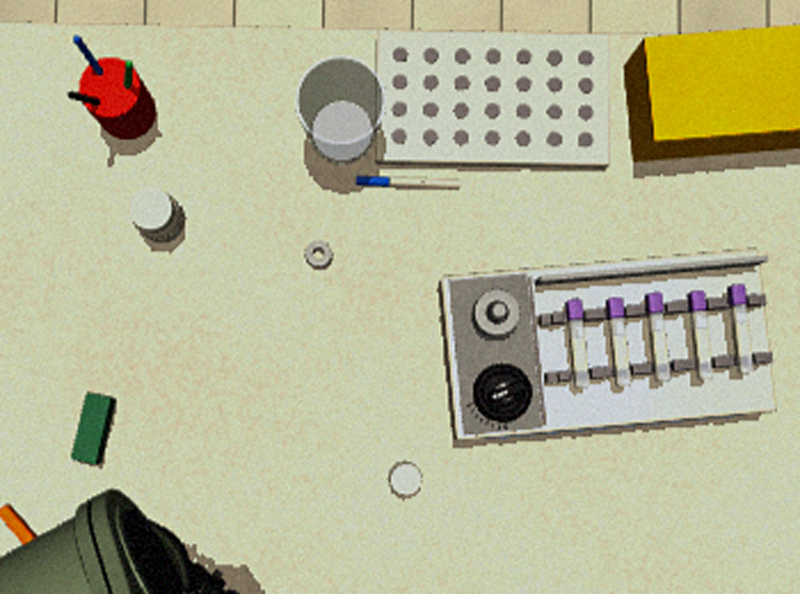

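```bash
python3 - <<'E'
from h import *
for n in ("w3","w12"):
    c=load(n); q=proj(c,[[.5055,-.028,.108]])[0].round().astype(int)
    P=np.array([depthpt(c,[[q[0]+i,q[1]+j]])[0] for i in range(-6,7) for j in range(-6,7)]); print(n,P[:,2].max().round(4),np.sort(P[:,2])[-20:].mean().round(4))
E
```

```text
w3 0.3647 0.1351
w12 0.3649 0.1225
```

```bash
python3 - <<'E'
from h import *
for n in ("w1","w3","w12"):
    c=load(n); q=proj(c,[[.5055,-.028,.108]])[0].round().astype(int)
    z=[depthpt(c,[[q[0]+i,q[1]+j]])[0][2] for i in range(-12,13) for j in range(-12,13)]; z=np.array(z); z=z[(z>.09)&(z<.12)]; print(n,len(z),np.median(z).round(4))
E
```

```text
w1 454 0.108
w3 440 0.1077
w12 417 0.108
```

The knob top is at 108 mm, the same height as at the start, so it has sprung up. Handing in.

```bash
python3 - <<'E'
from rig import env
o=env.get_obs(); print(o["t"],o["wrist_force"].round(1)); print(env.hand_in())
E
```

```text
70.9333 [-0.3  0.1 -0.6]
the job is handed in; nothing more can be done
None
```

The job is done and handed in at 70.9 s of the 210 s allowed.

- **Mixer off:** I pressed the knob and turned it anticlockwise to the stop, which I felt as about 1 N·m, then let it spring up.
- **Tubes:** All five violet-capped clear tubes lie one to a cradle with their caps towards the backplate. I left the orange look-alike alone.
- **Collar:** The large collar went down the spindle without catching. Its top reads 78–79 mm above the bench, so it rests on the deck.
- **Mixer on:** I pressed the knob again, turned it clockwise to the other stop (0.8 N·m) and let it spring up.

**Last checks:** The final wrist and top pictures show the tubes and collar in place and the white line at the full mark. The knob's top is at 108 mm, the same as before I pressed it. The spacer, jar, pot, slide box and marker look unmoved by eye in the top view.

- **Orange tube:** in the last top picture the arm partly covered it, so I saw only part of it there. I did not work near it.
- **Knob height:** my first depth check gave unusable numbers because it picked up the gripper fingers. I redid it with a height limit, and that gave the 108 mm.

No checks failed, and I saw neither a knocked object nor a slackened grip.

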